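Pour the walnuts into the mortar bowl

ROBOT

A 6-joint arm with a two-finger parallel gripper is mounted at the origin on the work surface. World frame = base frame: x ahead of the robot, y to its left, z up, the work surface at z = 0. Lengths are in m, angles in degrees, forces in N, time in s.
With the tool pointing down it reaches from about 0.275 to 0.75 m from the base axis. Payload 10.2 kg.
Tool frame: the origin (TCP) lies midway between the tips of the shut fingers; the grasp point (between the pads) lies 19 mm behind it (arm.grasp_offset is the distance from the TCP to the grasp point, in m); z points along the fingers, y is the line along which they close (so a half turn about z gives the same grasp; the last joint's range is limited). The gripper opens to 85 mm and grips with 20 to 120 N. Pads are 22 mm wide; open, the fingers measure 114 mm over their backs; the gripper's body (76 mm by 85 mm) begins 54 mm behind the grasp point. The pads swing forward as they close: fully open they stand 13 mm farther back than shut.
Start: joints at [-81.555, 17.928, 85.812, -0, 76.261, -12.8], TCP at [0.19, -0.489, 0.231] pointing down, gripper open.
Joint ranges: [-168.41, 168.41], [-55.51, 124.54], [10.69, 146.95], [-70.63, 250.63], [1, 178], [-165.06, 165.06]. Speed limits (degrees/s): [136.94, 136.94, 172.46, 180, 180, 180].

INTERFACE

Orientations are given as a 3x3 rotation matrix whose columns are the frame's x, y, z axes.
In Python, from rig import arm gives the robot as it stands.
- The arm moves only by the shell command python3 -m handwheel 'ROWS'. ROWS is JSON, a list of rows, each an object with "dp": the shift along the world's x, y, z in m, a list of three; "rot": the turn, a rotation vector about the world's x, y, z in rad, a list of three; "jaw": the finger opening in m, from 0 to 0.0854. A call has exactly 5 rows; each row shifts and turns the commanded pose from where the row before left it; what a row does not reach is not made up. A row lasts 1/10 s, in which the tool goes at most 50 mm and 8.59 degrees, less where a joint would pass 70% of its speed; a pose out of reach is approached as far as the arm can. A call with a gripper value outside its range is refused whole. The fingers move at their own pace and stop on an object; the grip force is fixed at half the most. Time passes only in rows, so rows that do not move let the fingers close, or fill a call up. It gives the time, the measured TCP pose, the force, the opening and the grip force at its end, in the units of the state.
- arm.read_state(): the state, without advancing time (a new reading comes with each control period).
- arm.camera(name): name is "side" or "top" or "wrist"; returns (picture, depth): 420x560x3 uint8, red, green, blue; 420x560 float32, m along the optical axis (not along the pixel's ray), 0 where there is no reading.
- arm.camera_model(name): a dict with "fx", "fy", "cx", "cy" (pixels), "cam_to_world" (4x4, takes a point from camera to world coordinates). Camera axes: x right, y down, z forward; pixel columns grow to the right and rows downward; lengths in m; the calibration is good to about 2 mm. The wrist camera is an equidistant fisheye: a pixel r from the principal point sees the ray r / f radians off the axis. A picture is of the moment at which its call begins: read the wrist's pose just before it. camera_model takes no time and is no camera call; for the wrist camera it gives the pose at the moment of the call.
- arm.sign_off(): hands the job in; it is judged then, once.
The state is a dict: "t": time; "joint_positions": joint angles; "joint_velocities": joint speeds; "joint_torque": joint torques, N m; "ee_pos": TCP position; "eef_rot": TCP orientation; "ft_force": force on the tool from outside, world axes, zero at the start; "ft_torque": the same for the moment, N m; "width": finger opening in m; "finger_force": force on a finger pad.
Only numpy, scipy, OpenCV 4.12 (cv2) and the standard library are available. Lean on these libraries where they do the work, as an engineer would, in place of code of your own. Each camera call takes 0.05 s, during which the arm holds its last target. There are 200 camera calls.

TASK

Pull out the folded spout of the walnut carton while the carton stands on the table, then pick the carton up and tilt it so that all three walnuts roll down the spout into the big brown mortar bowl. Finally stand the empty carton upright on the table again and let go of it.

Things in the scene. Friction and masses are not known exactly. Their poses are not given: they have to be found in the camera images.
- carton: Walnut carton, brown card, loose, 0.3 kg: the taller, narrower carton, the only one with a white tab above its top. 100 mm long (x), 52 wide (y), 140 tall (z, up); origin: centre of its underside. Its flat sides (52 mm apart) can be gripped near the top; top flat and closed, with a clear window. Lower half solid; the walnuts lie on an inner floor at z = 70 mm. Its -x end, with the spout, starts roughly facing the robot.
- spout (a joint): Folded spout: 45 mm wide card flap in the carton's -x end. Rad: 0 shut (upright), grows as its top swings out to -x and down; 1.3 fully out (a chute still rising 15 deg outward). Hinge along y at x = -47.5, z = 70 mm of the carton. White pull tab on the flap, 34 mm wide, 4 thick, ends 100 mm from the hinge, 30 above the carton's top when shut. Under 1 N moves it, e.g. pushed from behind; it stays where left.
- bowl: Big brown earthenware mortar bowl on a black mat, fixed to the table. Rim 240 mm across (outside) and 85 mm above the table, walls 6 mm, flaring from a foot 110 mm across. Origin on the table under its centre, z up. (The small white bowl is not meant.)
- walnut1: walnut in its shell, brown ball 28 mm across, 11 g; origin at its centre. It starts inside the carton on the carton's inner floor, free to roll
- walnut2: walnut in its shell, brown ball 28 mm across, 11 g; origin at its centre. It starts inside the carton on the carton's inner floor, free to roll
- walnut3: walnut in its shell, brown ball 28 mm across, 11 g; origin at its centre. It starts inside the carton on the carton's inner floor, free to roll
Not all that is in view belongs to the job. Leave any black look-alike of the carton alone.

How it is judged:
By the outcome, as a careful person would: the job done as asked, in the order asked, and still so for the second after the job is handed in, with the robot touching nothing.
It also fails if it takes over 67 s, if anything falls off the work surface, if the arm or the gripper's body presses on something with over 40 N, if the wrist force passes 120 N, or if a joint passes its speed limit or range.

## Working session

There is one attempt and no reset: what is moved stays moved. The work goes in short steps, Python scripts to look and compute and a shell command to move; the robot and the scene stay as the last step left them, time stands still between calls to the robot, and variables do not carry over. Pictures are saved under pics/ and viewed, at most 10 in all, crops included, and the job is handed in when it is done.

```bash
ls; mkdir -p pics; python3 - <<'E'
from rig import arm
import cv2,numpy as np
for n in ["top","side"]:
    p,d=arm.camera(n); cv2.imwrite(f"pics/{n}0.png",p[:,:,::-1]); np.save(f"pics/{n}0.npy",d)
    m=arm.camera_model(n); print(n,{k:(np.round(v,3).tolist()) for k,v in m.items()})
print(arm.read_state())
E
```

```text
pics
top {'fx': 503.364, 'fy': 503.364, 'cx': 276.4, 'cy': 208.739, 'cam_to_world': [[0.001, -0.987, 0.16, 0.425], [-1.0, -0.0, 0.001, -0.03], [-0.001, -0.16, -0.987, 0.928], [0.0, 0.0, 0.0, 1.0]]}
side {'fx': 465.613, 'fy': 465.613, 'cx': 284.652, 'cy': 211.216, 'cam_to_world': [[-0.945, -0.248, 0.215, 0.364], [-0.328, 0.732, -0.597, 0.461], [-0.01, -0.635, -0.773, 0.709], [0.0, 0.0, 0.0, 1.0]]}
{'t': 0.1, 'joint_positions': array([-8.15560682e+01,  1.79554423e+01,  8.58480400e+01, -1.40803474e-03,
        7.62618833e+01, -1.28001263e+01]), 'joint_velocities': array([-0.08496921, -0.11375445, -0.18223781,  0.02081231, -0.04033098,
        0.02739437]), 'joint_torque': array([ 2.60644032e-03, -4.12901330e+01, -2.60140568e+01, -1.38865148e-04,
        3.05780952e-03,  7.15633206e-06]), 'ee_pos': array([ 0.190176  , -0.48910278,  0.23081004]), 'eef_rot': array([[ 9.32043354e-01,  3.62346727e-01, -1.91136370e-04],
       [ 3.62346705e-01, -9.32042703e-01,  1.12497252e-03],
       [ 2.29482853e-04, -1.11778080e-03, -9.99999349e-01]]), 'ft_force': array([ 0.73174537, -0.18991851, -0.1228272 ]), 'ft_torque': array([ 0.01438813, -0.01031151,  0.04104552]), 'finger_force': 0.0, 'width': 0.08531003719430783}
```

View pics/top0.png

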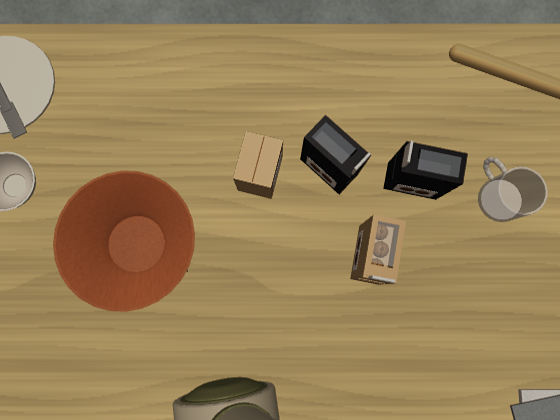

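View pics/side0.png

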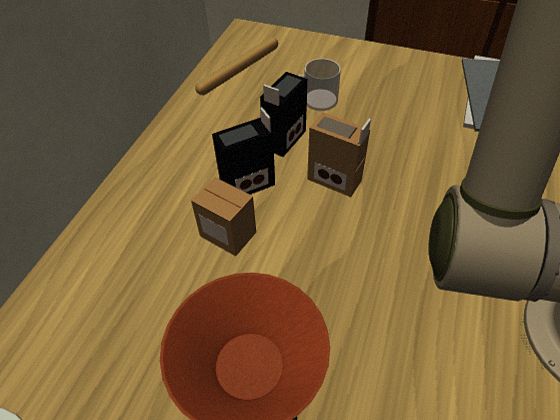

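The top view shows the candidates: a brown carton with a window, walnuts and a white tab at (380,250), a plain squat brown box at (259,163), and black look-alikes at (335,153) and (426,170). The first is the one meant. The bowl is the big brown one at (124,241), and the small white bowl is at (5,180).

```bash
cat > h.py <<'E'
import numpy as np
from rig import arm
def cloud(n,d):
    m=arm.camera_model(n); v,u=np.mgrid[:420,:560]
    P=np.stack([(u-m["cx"])/m["fx"]*d,(v-m["cy"])/m["fy"]*d,d],-1)
    T=m["cam_to_world"]; return P@T[:3,:3].T+T[:3,3]
E
python3 - <<'E'
from h import *
import cv2
im=cv2.imread("pics/top0.png"); si=cv2.imread("pics/side0.png")
a=cv2.resize(im[200:300,330:430],(400,400),interpolation=2); b=cv2.resize(si[100:200,290:390],(400,400),interpolation=2)
cv2.imwrite("pics/crop1.png",np.hstack([a,b]))
d=np.load("pics/top0.npy"); W=cloud("top",d)
R=np.zeros((420,560),bool); R[205:295,335:420]=1
z=W[...,2]
m=R&(z>.133)&(z<.147); P=W[m]; print("carton top",len(P),np.median(P[:,2]),cv2.minAreaRect(P[:,:2].astype(np.float32)))
m=R&(z>.15); P=W[m]; print("tab",len(P),P.mean(0) if len(P) else 0,P.max(0),P.min(0),cv2.minAreaRect(P[:,:2].astype(np.float32)))
R[:]=0;R[150:330,30:215]=1
m=R&(z>.079)&(z<.093); P=W[m];print("rim",len(P),cv2.minEnclosingCircle(P[:,:2].astype(np.float32)),z[R].max())
for n in["side"]:
  W=cloud(n,np.load("pics/side0.npy")); z=W[...,2]
  R=np.zeros((420,560),bool);R[100:200,300:380]=1
  m=R&(z>.133)&(z<.143);P=W[m];print("side top",len(P),cv2.minAreaRect(P[:,:2].astype(np.float32)))
  m=R&(z>.148)&(z<.18);P=W[m];print("side tab",len(P),P.mean(0),P.max(0),P.min(0),cv2.minAreaRect(P[:,:2].astype(np.float32)))
# other stuff near
W=cloud("top",d)
for nm,(r0,r1,c0,c1) in dict(blk1=(110,200,295,372),blk2=(135,205,380,470),box=(125,200,230,288)).items():
    P=W[r0:r1,c0:c1].reshape(-1,3); P=P[P[:,2]>.03]; print(nm,P.min(0),P.max(0))
E
```

```text
carton top 2045 0.14126664279930257 ((0.49036651849746704, -0.19823215901851654), (0.05289677157998085, 0.10055983066558838), 78.97122955322266)
tab 119 [ 0.43749623 -0.1411591   0.39155903] [ 0.44813453 -0.03033403  0.92761768] [ 0.42489542 -0.20490736  0.15008393] ((0.4377411901950836, -0.11715870350599289), (0.011916328221559525, 0.17513470351696014), 4.523458957672119)
rim 2949 ((0.509678065776825, 0.22712047398090363), 0.11962961405515671) 0.927617675733958
side top 1085 ((0.49151358008384705, -0.1982986330986023), (0.05636115372180939, 0.10132491588592529), 78.9743881225586)
side tab 105 [ 0.4436124  -0.18550764  0.16202899] [ 0.44931527 -0.17073292  0.1720937 ] [ 0.43882817 -0.20584557  0.14811877] ((0.4439840614795685, -0.18864834308624268), (0.0357755608856678, 0.005209286231547594), 78.21439361572266)
blk1 [ 0.42489542 -0.18175621  0.03056533] [ 0.70688525 -0.03033403  0.92761768]
blk2 [ 0.42489542 -0.33767553  0.03005176] [ 0.66515147 -0.03033403  0.92761768]
box [ 0.42489542 -0.03973576  0.03005718] [0.69174241 0.04356178 0.92761768]
```

View pics/crop1.png

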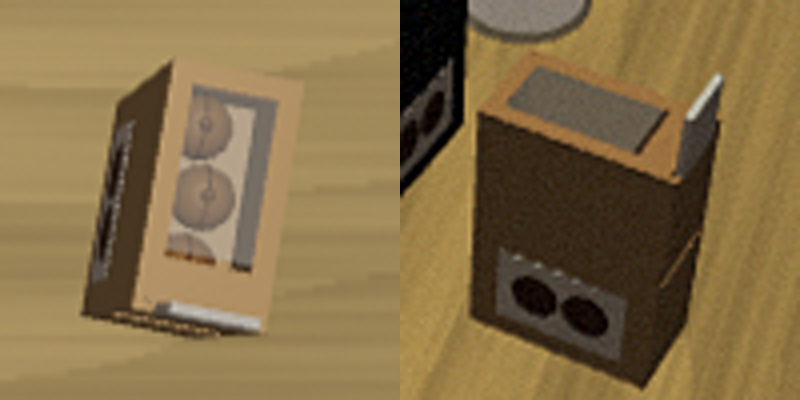

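The crop confirms it: brown walls, window with three walnuts, and a white tab at the lower end (210,315). The carton centre is about (0.491, -0.198) with yaw -11°, and its -x end faces the robot. The bowl centre is about (0.510, 0.227). I'll move above the carton with the fingers shut.

```bash
python3 -m handwheel '[{"dp":[0.028,0.0295,0],"rot":[0,0,-0.056],"jaw":0},{"dp":[0.028,0.0295,0],"rot":[0,0,-0.056],"jaw":0},{"dp":[0.028,0.0295,0],"rot":[0,0,-0.056],"jaw":0},{"dp":[0.028,0.0295,0],"rot":[0,0,-0.056],"jaw":0},{"dp":[0.028,0.0295,0],"rot":[0,0,-0.056],"jaw":0}]'
python3 -m handwheel '[{"dp":[0.028,0.0295,0],"rot":[0,0,-0.056],"jaw":0},{"dp":[0.028,0.0295,0],"rot":[0,0,-0.056],"jaw":0},{"dp":[0.028,0.0295,0],"rot":[0,0,-0.056],"jaw":0},{"dp":[0.028,0.0295,0],"rot":[0,0,-0.056],"jaw":0},{"dp":[0.028,0.0295,0],"rot":[0,0,-0.056],"jaw":0}]'
python3 -m handwheel '[{"dp":[0,0,-0.02],"rot":[0,0,0],"jaw":0},{"dp":[0,0,-0.01],"rot":[0,0,0],"jaw":0},{"dp":[0,0,0],"rot":[0,0,0],"jaw":0},{"dp":[0,0,0],"rot":[0,0,0],"jaw":0},{"dp":[0,0,0],"rot":[0,0,0],"jaw":0}]'
```

```text
t: 0.6
ee_pos: [0.331, -0.3404, 0.2311]
eef_rot: [[0.996, 0.088, -0.0], [0.088, -0.996, 0.0], [-0.0, -0.0, -1.0]]
ft_force: [0.3, -0.4, -0.3]
width: 0.0124
finger_force: 0.0
t: 1.1
ee_pos: [0.4711, -0.1928, 0.2311]
eef_rot: [[0.982, -0.19, -0.0], [-0.19, -0.982, 0.0], [-0.0, -0.0, -1.0]]
ft_force: [0.6, -1.1, -0.1]
width: -0.0002
finger_force: 0.0
t: 1.6
ee_pos: [0.4702, -0.1951, 0.202]
eef_rot: [[0.982, -0.189, 0.001], [-0.189, -0.982, -0.001], [0.001, 0.0, -1.0]]
ft_force: [-1.2, 0.4, 0.3]
width: -0.0001
finger_force: 0.0
```

```bash
python3 - <<'E'
from h import *
import cv2
T=arm.camera_model("wrist"); p,d=arm.camera("wrist"); q,_=arm.camera("side")
cv2.imwrite("pics/w1.png",np.hstack([p[:,:,::-1][60:360,80:480],q[50:350,250:550,::-1]]))
print(np.round(T["cam_to_world"],3),T["fx"],T["cx"],T["cy"])
s=arm.read_state();print(s["t"],s["ee_pos"],np.round(s["eef_rot"],3),s["joint_positions"],s["ft_force"],s["width"])
E
```

```text
[[-0.189 -0.942 -0.277  0.542]
 [-0.982  0.182  0.053 -0.208]
 [ 0.001  0.282 -0.959  0.344]
 [ 0.     0.     0.     1.   ]] 325.19226210127806 274.82291529757407 207.61106389332676
1.7 [ 0.47020573 -0.19487387  0.20191113] [[ 0.982 -0.189  0.001]
 [-0.189 -0.982 -0.001]
 [ 0.001  0.    -1.   ]] [-3.57190788e+01  1.73181051e+01  9.11786032e+01 -1.04834394e-03
  7.14401873e+01  6.51673246e+01] [ 0.18864947 -0.02602521  0.2560031 ] -0.00011024278536432034
```

View pics/w1.png

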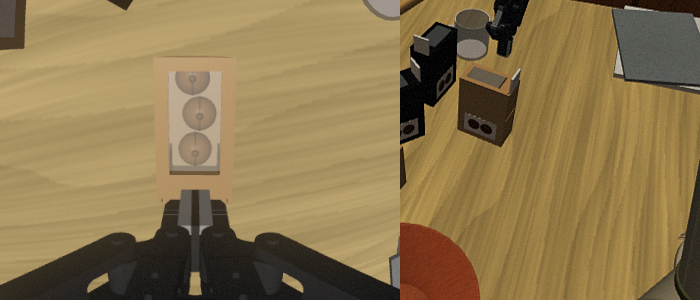

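The wrist view shows the carton squarely ahead, with its centre line at column 195 in line with the fingers. I'll lower the fingers behind the tab and push it out along its arc.

```bash
python3 -m handwheel '[{"dp":[0,0,-0.02],"rot":[0,0,0],"jaw":0},{"dp":[0,0,-0.02],"rot":[0,0,0],"jaw":0},{"dp":[0,0,-0.013],"rot":[0,0,0],"jaw":0},{"dp":[0,0,0],"rot":[0,0,0],"jaw":0},{"dp":[0,0,0],"rot":[0,0,0],"jaw":0}]'
python3 -m handwheel '[{"dp":[-0.0084,0.0016,0],"rot":[0,0,0],"jaw":0},{"dp":[-0.0084,0.0016,0],"rot":[0,0,0],"jaw":0},{"dp":[-0.0084,0.0016,0],"rot":[0,0,0],"jaw":0},{"dp":[-0.0084,0.0016,0],"rot":[0,0,0],"jaw":0},{"dp":[-0.0084,0.0016,0],"rot":[0,0,0],"jaw":0}]'
python3 -m handwheel '[{"dp":[-0.0083,0.0016,0],"rot":[0,0,0],"jaw":0},{"dp":[-0.0083,0.0016,0],"rot":[0,0,0],"jaw":0},{"dp":[-0.0093,0.0018,-0.0075],"rot":[0,0,0],"jaw":0},{"dp":[-0.0093,0.0018,-0.0075],"rot":[0,0,0],"jaw":0},{"dp":[0,0,0],"rot":[0,0,0],"jaw":0}]'
cat > look.py <<'E'
from h import *
import cv2,sys
q,d=arm.camera("side"); W=cloud("side",d)
h=cv2.cvtColor(q,cv2.COLOR_RGB2HSV)
C=np.array([.491,-.198]);c=np.array([.982,-.191]);e=np.array([.191,.982])
X=(W[...,:2]-C)@c;Y=(W[...,:2]-C)@e;Z=W[...,2]
m=(abs(Y)<.03)&(X>-.16)&(X<-.03)&(Z>.06)&(Z<.18)&(h[...,1]<60)&(h[...,2]>110)
print("tab-ish",m.sum())
if m.sum():
    x=X[m];z=Z[m]; print("x",x.min(),x.max(),"z",z.min(),z.max(),"theta",np.median(np.arctan2(-.0475-x,z-.07)),"r max",np.hypot(x+.0475,z-.07).max())
m=(abs(Y)<.06)&(abs(X)<.08)&(Z>.135)&(Z<.147);P=W[m][:,:2].astype(np.float32)
print("top",m.sum(),cv2.minAreaRect(P) if len(P)>3 else 0)
s=arm.read_state();print(s["t"],s["ee_pos"],s["ft_force"])
if len(sys.argv)>1: cv2.imwrite(sys.argv[1],cv2.resize(q[60:260,250:500,::-1],None,fx=2.5,fy=2.5,interpolation=2))
E
python3 look.py pics/s2.png
```

```text
t: 2.2
ee_pos: [0.4704, -0.1946, 0.149]
eef_rot: [[0.982, -0.188, 0.001], [-0.188, -0.982, -0.0], [0.001, 0.0, -1.0]]
ft_force: [-0.7, 0.7, 0.2]
width: -0.0001
finger_force: 0.0
t: 2.7
ee_pos: [0.4274, -0.1862, 0.1485]
eef_rot: [[0.982, -0.188, 0.0], [-0.188, -0.982, -0.0], [0.0, 0.0, -1.0]]
ft_force: [-0.3, 0.1, -0.1]
width: -0.0
finger_force: 0.2
t: 3.2
ee_pos: [0.3918, -0.179, 0.1327]
eef_rot: [[0.982, -0.189, -0.002], [-0.189, -0.982, 0.001], [-0.002, -0.001, -1.0]]
ft_force: [0.3, -0.4, 0.0]
width: -0.0002
finger_force: 0.0
tab-ish 104
x -0.11999606668785025 -0.09287266409126653 z 0.11652527122882039 0.14077155114908868 theta 0.7837519856454291 r max 0.10034762067996315
top 1068 ((0.4916921854019165, -0.1982269585132599), (0.05662226304411888, 0.10117045789957047), 78.47538757324219)
3.25 [ 0.39258514 -0.17942654  0.1333036 ] [0.67942435 0.42308543 0.04884844]
```

View pics/s2.png

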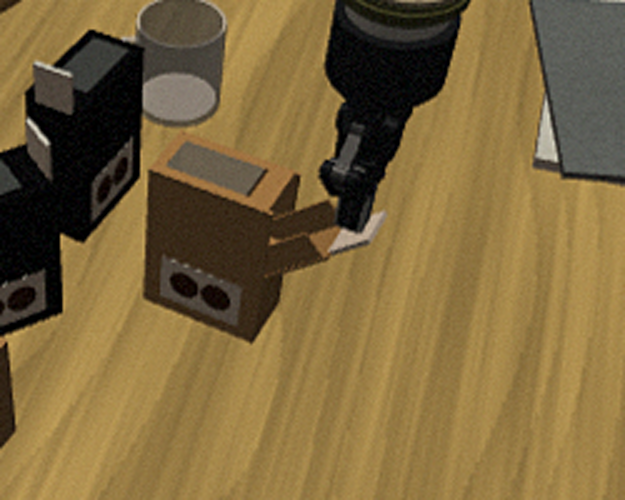

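The picture shows the spout half out, with the tab at (360,232) in front of the finger. It measures 0.78 rad, as planned, and the carton hasn't moved. Next I'll push it the rest of the way.

```bash
python3 -m handwheel '[{"dp":[-0.0069,0.0013,-0.0095],"rot":[0,0,0],"jaw":0},{"dp":[-0.0069,0.0013,-0.0095],"rot":[0,0,0],"jaw":0},{"dp":[-0.0043,0.0008,-0.0095],"rot":[0,0,0],"jaw":0},{"dp":[-0.0043,0.0008,-0.0095],"rot":[0,0,0],"jaw":0},{"dp":[0,0,0],"rot":[0,0,0],"jaw":0}]'
python3 look.py
```

```text
t: 3.75
ee_pos: [0.3699, -0.1749, 0.0942]
eef_rot: [[0.982, -0.188, -0.001], [-0.188, -0.982, 0.001], [-0.002, -0.001, -1.0]]
ft_force: [1.0, -0.8, 1.6]
width: 0.0002
finger_force: 0.5
tab-ish 146
x -0.14378420720105078 -0.10950627586020824 z 0.08753259133133495 0.10010283843302759 theta 1.2877017171430745 r max 0.10020095914085894
top 1088 ((0.4905710518360138, -0.19764786958694458), (0.05688633769750595, 0.10064598172903061), 79.82005310058594)
3.8 [ 0.37054227 -0.17532971  0.09494887] [1.65192003 0.65263094 1.05563398]
```

The spout is out at about 1.29 rad. I'll retract, open, move over the carton and descend around its flat sides.

```bash
python3 -m handwheel '[{"dp":[0,0,0.015],"rot":[0,0,0],"jaw":0},{"dp":[0,0,0.034],"rot":[0,0,0],"jaw":0},{"dp":[0,0,0.045],"rot":[0,0,0],"jaw":0},{"dp":[0.024,-0.0046,0],"rot":[0,0,0],"jaw":0.085},{"dp":[0.032,-0.0062,0],"rot":[0,0,0],"jaw":0.085}]'
python3 -m handwheel '[{"dp":[0.032,-0.0062,0],"rot":[0,0,0],"jaw":0.085},{"dp":[0.032,-0.0062,0],"rot":[0,0,0],"jaw":0.085},{"dp":[0,0,0],"rot":[0,0,0],"jaw":0.085},{"dp":[0,0,0],"rot":[0,0,0],"jaw":0.085},{"dp":[0,0,0],"rot":[0,0,0],"jaw":0.085}]'
python3 - <<'E'
from h import *
import cv2
p,d=arm.camera("wrist"); q,_=arm.camera("side")
cv2.imwrite("pics/w2.png",np.hstack([p[:,:,::-1][60:360,80:480],q[50:350,200:500,::-1]]))
s=arm.read_state();print(s["t"],s["ee_pos"],s["width"],s["joint_positions"])
E
```

```text
t: 4.3
ee_pos: [0.4277, -0.1866, 0.1913]
eef_rot: [[0.982, -0.189, 0.003], [-0.189, -0.982, -0.003], [0.004, 0.002, -1.0]]
ft_force: [-0.2, -0.6, -0.8]
width: 0.0282
finger_force: 0.0
t: 4.8
ee_pos: [0.4901, -0.1984, 0.1894]
eef_rot: [[0.982, -0.188, -0.0], [-0.188, -0.982, 0.0], [-0.0, 0.0, -1.0]]
ft_force: [0.4, 0.5, 0.0]
width: 0.0851
finger_force: 0.0
4.9 [ 0.49010449 -0.19845568  0.18962605] 0.08518128178843432 [-3.47493803e+01  2.04351211e+01  8.87803667e+01 -1.92635217e-03
  7.07723262e+01  6.61120087e+01]
```

View pics/w2.png

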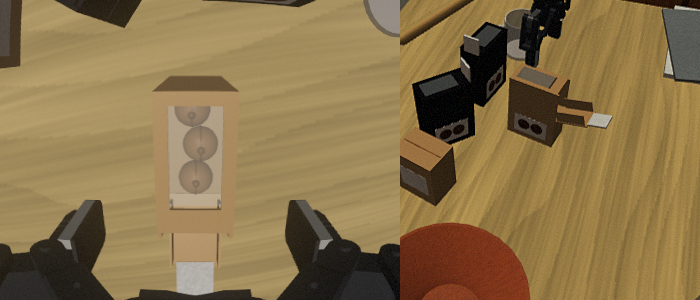

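The spout is fully out with its white tab at (600,120), the walnuts are inside, and the open fingers straddle the carton symmetrically about column 195. I'll descend and grip.

```bash
python3 -m handwheel '[{"dp":[0,0,-0.025],"rot":[0,0,0],"jaw":0.085},{"dp":[0,0,-0.03],"rot":[0,0,0],"jaw":0.085},{"dp":[0,0,-0.026],"rot":[0,0,0],"jaw":0.085},{"dp":[0,0,-0.013],"rot":[0,0,0],"jaw":0.085},{"dp":[0,0,0],"rot":[0,0,0],"jaw":0.085}]'
python3 -m handwheel '[{"dp":[0,0,0],"rot":[0,0,0],"jaw":0.06},{"dp":[0,0,0],"rot":[0,0,0],"jaw":0.05},{"dp":[0,0,0],"rot":[0,0,0],"jaw":0.04},{"dp":[0,0,0],"rot":[0,0,0],"jaw":0.04},{"dp":[0,0,0],"rot":[0,0,0],"jaw":0.04}]'
python3 -m handwheel '[{"dp":[0,0,0.003],"rot":[0,0,0],"jaw":0.04},{"dp":[0,0,0.006],"rot":[0,0,0],"jaw":0.04},{"dp":[0,0,0.01],"rot":[0,0,0],"jaw":0.04},{"dp":[0,0,0.01],"rot":[0,0,0],"jaw":0.04},{"dp":[0,0,0.006],"rot":[0,0,0],"jaw":0.04}]'
```

```text
t: 5.4
ee_pos: [0.4899, -0.1982, 0.0944]
eef_rot: [[0.982, -0.188, -0.002], [-0.188, -0.982, 0.001], [-0.002, -0.001, -1.0]]
ft_force: [-0.3, -0.2, 0.4]
width: 0.0852
finger_force: 0.0
t: 5.9
ee_pos: [0.4913, -0.1989, 0.0967]
eef_rot: [[0.982, -0.188, 0.002], [-0.188, -0.982, -0.001], [0.003, 0.001, -1.0]]
ft_force: [0.9, 1.5, 6.7]
width: 0.0513
finger_force: 63.4
t: 6.4
ee_pos: [0.4909, -0.1987, 0.1317]
eef_rot: [[0.982, -0.188, 0.001], [-0.188, -0.982, -0.001], [0.001, 0.001, -1.0]]
ft_force: [0.2, -0.2, -2.0]
width: 0.0514
finger_force: 62.9
```

Gripped: 51 mm opening, 63 N. I'll lift clear of the neighbouring cartons, then carry the carton gently to the bowl, turning it as it goes.

```bash
python3 -m handwheel '[{"dp":[0,0,0.015],"rot":[0,0,0],"jaw":0.04},{"dp":[0,0,0.03],"rot":[0,0,0],"jaw":0.04},{"dp":[0,0,0.045],"rot":[0,0,0],"jaw":0.04},{"dp":[0,0,0.04],"rot":[0,0,0],"jaw":0.04},{"dp":[0.0018,0.0055,0.02],"rot":[0,0,0.005],"jaw":0.04}]'
python3 -m handwheel '[{"dp":[0.0035,0.0109,0],"rot":[0,0,0.01],"jaw":0.04},{"dp":[0.0053,0.0164,0],"rot":[0,0,0.015],"jaw":0.04},{"dp":[0.0066,0.0205,0],"rot":[0,0,0.019],"jaw":0.04},{"dp":[0.0066,0.0205,0],"rot":[0,0,0.019],"jaw":0.04},{"dp":[0.0066,0.0205,0],"rot":[0,0,0.019],"jaw":0.04}]'
python3 -m handwheel '[{"dp":[0.0066,0.0205,0],"rot":[0,0,0.019],"jaw":0.04},{"dp":[0.0066,0.0205,0],"rot":[0,0,0.019],"jaw":0.04},{"dp":[0.0066,0.0205,0],"rot":[0,0,0.019],"jaw":0.04},{"dp":[0.0066,0.0205,0],"rot":[0,0,0.019],"jaw":0.04},{"dp":[0.0066,0.0205,0],"rot":[0,0,0.019],"jaw":0.04}]'
python3 -m handwheel '[{"dp":[0.0066,0.0205,0],"rot":[0,0,0.019],"jaw":0.04},{"dp":[0.0066,0.0205,0],"rot":[0,0,0.019],"jaw":0.04},{"dp":[0.0066,0.0205,0],"rot":[0,0,0.019],"jaw":0.04},{"dp":[0.0066,0.0205,0],"rot":[0,0,0.019],"jaw":0.04},{"dp":[0.0066,0.0205,0],"rot":[0,0,0.019],"jaw":0.04}]'
python3 -m handwheel '[{"dp":[0.0066,0.0205,0],"rot":[0,0,0.019],"jaw":0.04},{"dp":[0.0066,0.0205,0],"rot":[0,0,0.019],"jaw":0.04},{"dp":[0.0066,0.0205,0],"rot":[0,0,0.019],"jaw":0.04},{"dp":[0.0066,0.0205,0],"rot":[0,0,0.019],"jaw":0.04},{"dp":[0.0066,0.0205,0],"rot":[0,0,0.019],"jaw":0.04}]'
python3 -m handwheel '[{"dp":[0.0066,0.0205,0],"rot":[0,0,0.019],"jaw":0.04},{"dp":[0.0053,0.0164,0],"rot":[0,0,0.015],"jaw":0.04},{"dp":[0.0035,0.0109,0],"rot":[0,0,0.01],"jaw":0.04},{"dp":[0.0018,0.0055,0],"rot":[0,0,0.005],"jaw":0.04},{"dp":[0,0,0],"rot":[0,0,0],"jaw":0.04}]'
python3 - <<'E'
from h import *
import cv2
p,_=arm.camera("top"); q,_=arm.camera("side")
cv2.imwrite("pics/p1.png",np.hstack([p[80:380,0:350,::-1],q[100:400,80:480,::-1]]))
s=arm.read_state();print(s["t"],s["ee_pos"],s["width"],np.round(s["joint_positions"],1),np.round(s["eef_rot"],3))
E
```

```text
t: 6.9
ee_pos: [0.4928, -0.1936, 0.2844]
eef_rot: [[0.983, -0.184, 0.004], [-0.184, -0.983, -0.003], [0.005, 0.002, -1.0]]
ft_force: [0.5, 0.1, -4.0]
width: 0.0513
finger_force: 63.8
t: 7.4
ee_pos: [0.5208, -0.1026, 0.2786]
eef_rot: [[0.995, -0.101, -0.003], [-0.101, -0.995, 0.001], [-0.003, -0.001, -1.0]]
ft_force: [-0.1, -0.4, -3.5]
width: 0.0513
finger_force: 63.6
t: 7.9
ee_pos: [0.5537, -0.0001, 0.2785]
eef_rot: [[1.0, -0.006, -0.003], [-0.006, -1.0, 0.001], [-0.003, -0.001, -1.0]]
ft_force: [0.3, -1.1, -3.7]
width: 0.0515
finger_force: 63.6
t: 8.4
ee_pos: [0.5866, 0.1023, 0.2783]
eef_rot: [[0.996, 0.089, -0.003], [0.089, -0.996, 0.0], [-0.003, -0.0, -1.0]]
ft_force: [0.5, -0.1, -2.6]
width: 0.0515
finger_force: 63.6
t: 8.9
ee_pos: [0.6196, 0.2048, 0.2781]
eef_rot: [[0.983, 0.183, -0.003], [0.183, -0.983, -0.0], [-0.003, -0.0, -1.0]]
ft_force: [-0.1, -0.1, -3.2]
width: 0.0513
finger_force: 63.6
t: 9.4
ee_pos: [0.6368, 0.2574, 0.2787]
eef_rot: [[0.973, 0.231, -0.002], [0.231, -0.973, -0.0], [-0.002, -0.0, -1.0]]
ft_force: [-0.1, -0.6, -3.6]
width: 0.0516
finger_force: 63.5
9.5 [0.63701755 0.25630615 0.27963223] 0.05153947737434425 [12.2 39.2 46.1 -0.  94.8 88.9] [[ 0.973  0.229 -0.001]
 [ 0.229 -0.973 -0.   ]
 [-0.001  0.    -1.   ]]
```

View pics/p1.png

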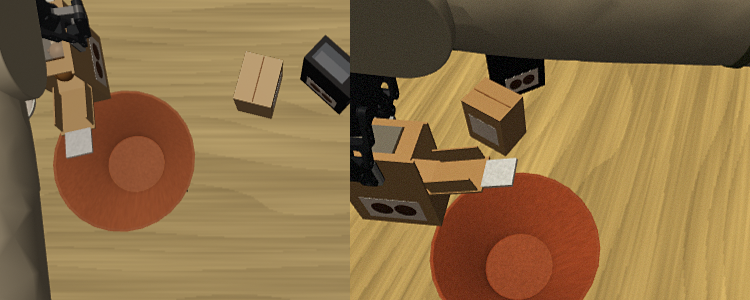

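The carton hangs upright over the bowl's far side, with the spout tab at (78,150) in the top part of the picture, above the bowl. I'll lower it and tilt it slowly.

```bash
python3 -m handwheel '[{"dp":[0,0,-0.008],"rot":[0.0119,-0.0506,0],"jaw":0.04},{"dp":[0,0,-0.016],"rot":[0.0119,-0.0506,0],"jaw":0.04},{"dp":[0,0,-0.018],"rot":[0.0119,-0.0506,0],"jaw":0.04},{"dp":[0,0,-0.014],"rot":[0.0119,-0.0506,0],"jaw":0.04},{"dp":[0,0,-0.008],"rot":[0.008,-0.034,0],"jaw":0.04}]'
python3 -m handwheel '[{"dp":[0,0,0],"rot":[0.008,-0.034,0],"jaw":0.04},{"dp":[0,0,0],"rot":[0.008,-0.034,0],"jaw":0.04},{"dp":[0,0,0],"rot":[0.008,-0.034,0],"jaw":0.04},{"dp":[0,0,0],"rot":[0.008,-0.034,0],"jaw":0.04},{"dp":[0,0,0],"rot":[0.008,-0.034,0],"jaw":0.04}]'
python3 -m handwheel '[{"dp":[0,0,0],"rot":[0.008,-0.034,0],"jaw":0.04},{"dp":[0,0,0],"rot":[0.008,-0.034,0],"jaw":0.04},{"dp":[0,0,0],"rot":[0.008,-0.034,0],"jaw":0.04},{"dp":[0,0,0],"rot":[0.008,-0.034,0],"jaw":0.04},{"dp":[0,0,0],"rot":[0.008,-0.034,0],"jaw":0.04}]'
python3 -m handwheel '[{"dp":[0,0,0],"rot":[0.008,-0.034,0],"jaw":0.04},{"dp":[0,0,0],"rot":[0.008,-0.034,0],"jaw":0.04},{"dp":[0,0,0],"rot":[0.008,-0.034,0],"jaw":0.04},{"dp":[0,0,0],"rot":[0.008,-0.034,0],"jaw":0.04},{"dp":[0,0,0],"rot":[0.008,-0.034,0],"jaw":0.04}]'
python3 -m handwheel '[{"dp":[0,0,0],"rot":[0.008,-0.034,0],"jaw":0.04},{"dp":[0,0,0],"rot":[0.008,-0.034,0],"jaw":0.04},{"dp":[0,0,0],"rot":[0.008,-0.034,0],"jaw":0.04},{"dp":[0,0,0],"rot":[0,0,0],"jaw":0.04},{"dp":[0,0,0],"rot":[0,0,0],"jaw":0.04}]'
python3 - <<'E'
from h import *
import cv2
p,_=arm.camera("top"); q,_=arm.camera("side")
cv2.imwrite("pics/p2.png",np.hstack([p[80:380,0:350,::-1],q[100:400,80:480,::-1]]))
s=arm.read_state();print(s["t"],s["ee_pos"],s["width"],np.round(s["joint_positions"],1),np.round(s["eef_rot"],3))
E
```

```text
t: 10.0
ee_pos: [0.6362, 0.2557, 0.2149]
eef_rot: [[0.945, 0.229, 0.234], [0.222, -0.973, 0.055], [0.24, 0.0, -0.971]]
ft_force: [0.9, -0.5, -3.2]
width: 0.0516
finger_force: 63.6
t: 10.5
ee_pos: [0.6368, 0.2558, 0.2163]
eef_rot: [[0.89, 0.229, 0.395], [0.209, -0.973, 0.093], [0.406, 0.0, -0.914]]
ft_force: [0.7, -0.3, -2.9]
width: 0.0518
finger_force: 63.6
t: 11.0
ee_pos: [0.6367, 0.2557, 0.2162]
eef_rot: [[0.807, 0.229, 0.544], [0.19, -0.974, 0.127], [0.558, 0.0, -0.83]]
ft_force: [0.1, 0.0, -3.1]
width: 0.0512
finger_force: 63.7
t: 11.5
ee_pos: [0.6367, 0.2558, 0.2161]
eef_rot: [[0.701, 0.229, 0.676], [0.165, -0.974, 0.158], [0.694, 0.001, -0.72]]
ft_force: [-0.9, -0.7, -2.8]
width: 0.0518
finger_force: 63.7
t: 12.0
ee_pos: [0.637, 0.2561, 0.2163]
eef_rot: [[0.627, 0.229, 0.744], [0.148, -0.973, 0.175], [0.764, 0.001, -0.645]]
ft_force: [0.1, 0.9, -3.2]
width: 0.0517
finger_force: 63.7
12.1 [0.63732075 0.25635269 0.2166014 ] 0.05166679758717463 [11.7 20.7 99.   6.3 10.4 82.8] [[ 0.627  0.229  0.745]
 [ 0.148 -0.973  0.175]
 [ 0.765  0.001 -0.644]]
```

View pics/p2.png

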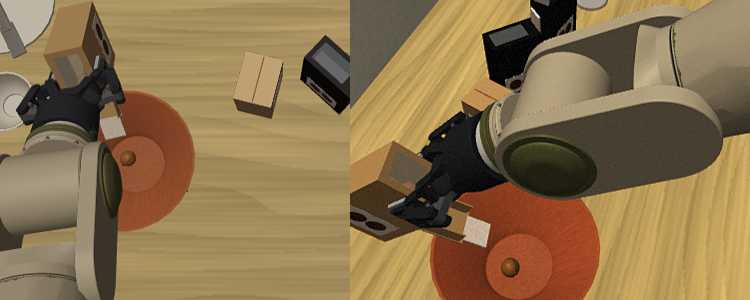

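One walnut lies in the bowl, at (128,158) in the top part and (510,268) in the side part. The other two aren't visible, so I'll wait a moment and look through the window with the wrist camera.

```bash
python3 -m handwheel '[{"dp":[0,0,0],"rot":[0,0,0],"jaw":0.04},{"dp":[0,0,0],"rot":[0,0,0],"jaw":0.04},{"dp":[0,0,0],"rot":[0,0,0],"jaw":0.04},{"dp":[0,0,0],"rot":[0,0,0],"jaw":0.04},{"dp":[0,0,0],"rot":[0,0,0],"jaw":0.04}]'
python3 - <<'E'
from h import *
import cv2
w,_=arm.camera("wrist"); q,_=arm.camera("side")
cv2.imwrite("pics/p3.png",np.hstack([w[60:360,80:480,::-1],q[200:400,100:350,::-1].repeat(3,0)[::2].repeat(3,1)[:,::2]]))
E
```

```text
t: 12.6
ee_pos: [0.6372, 0.2566, 0.2163]
eef_rot: [[0.626, 0.23, 0.745], [0.148, -0.973, 0.175], [0.765, 0.001, -0.644]]
ft_force: [1.2, -0.2, -3.5]
width: 0.0516
finger_force: 63.7
```

View pics/p3.png

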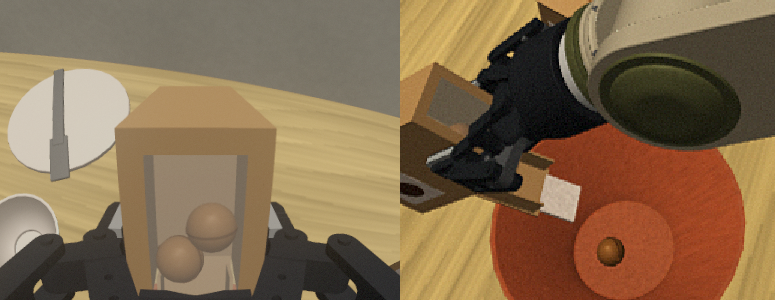

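Two walnuts have arched at the spout mouth, at (180,258) and (212,227) in the wrist part. I'll shake the carton sideways to free them and count the nuts numerically.

```bash
python3 -m handwheel '[{"dp":[-0.0023,0.0097,0],"rot":[0,0,0],"jaw":0.04},{"dp":[0.0046,-0.0194,0],"rot":[0,0,0],"jaw":0.04},{"dp":[-0.0046,0.0194,0],"rot":[0,0,0],"jaw":0.04},{"dp":[0.0046,-0.0194,0],"rot":[0,0,0],"jaw":0.04},{"dp":[-0.0023,0.0097,0],"rot":[0,0,0],"jaw":0.04}]'
python3 -m handwheel '[{"dp":[0,0,0],"rot":[0,0,0],"jaw":0.04},{"dp":[0,0,0],"rot":[0,0,0],"jaw":0.04},{"dp":[0,0,0],"rot":[0,0,0],"jaw":0.04},{"dp":[0,0,0],"rot":[0,0,0],"jaw":0.04},{"dp":[0,0,0],"rot":[0,0,0],"jaw":0.04}]'
cat > cnt.py <<'E'
from h import *
import cv2
o=cv2.imread("pics/p3.png"); hs=lambda i:cv2.cvtColor(i,cv2.COLOR_BGR2HSV)
a=hs(o)
print("ref nut side",a[250,610],"bowl",a[200,690],a[250,650],"ref nut wrist",a[227,212],a[258,180],"inside",a[180,190],a[140,190])
C=np.array([.51,.227])
for n in("side","top"):
    p,d=arm.camera(n); W=cloud(n,d); r=np.hypot(W[...,0]-C[0],W[...,1]-C[1]); f=hs(p[...,::-1].copy())
    m=(r<.115)&(W[...,2]<.09)&(f[...,0]>=8)&(f[...,0]<30)&(f[...,1]>60)
    k,_,st,c=cv2.connectedComponentsWithStats(m.astype(np.uint8))
    print(n,[(st[i,4],c[i].round().tolist(),W[int(c[i][1]),int(c[i][0])].round(3).tolist()) for i in range(1,k) if st[i,4]>25])
w,_=arm.camera("wrist"); g=cv2.medianBlur(cv2.cvtColor(w,cv2.COLOR_RGB2GRAY)[200:360,210:370],5)
print("wrist circles",cv2.HoughCircles(g,cv2.HOUGH_GRADIENT,1,15,param1=60,param2=15,minRadius=16,maxRadius=32))
cv2.imwrite("pics/cur.png",np.hstack([w[60:360,80:480,::-1],p[80:380,0:350,::-1]]))
E
python3 cnt.py
```

```text
t: 13.2
ee_pos: [0.6378, 0.2552, 0.2164]
eef_rot: [[0.625, 0.232, 0.745], [0.153, -0.973, 0.175], [0.766, 0.004, -0.643]]
ft_force: [0.0, -0.1, -3.7]
width: 0.0513
finger_force: 66.2
t: 13.7
ee_pos: [0.6373, 0.2565, 0.2163]
eef_rot: [[0.626, 0.229, 0.745], [0.148, -0.973, 0.175], [0.765, 0.0, -0.644]]
ft_force: [0.0, 0.8, -2.5]
width: 0.0511
finger_force: 66.2
ref nut side [ 14 188 149] bowl [  8 198 161] [  9 182 168] ref nut wrist [ 16  94 154] [ 16  94 154] inside [ 16  70 150] [ 17 118 145]
side [(np.int32(14672), [251.0, 357.0], [0.508, 0.223, 0.035]), (np.int32(267), [310.0, 406.0], [0.405, 0.25, -0.001])]
top [(np.int32(8057), [149.0, 239.0], [0.518, 0.204, 0.007]), (np.int32(504), [188.0, 261.0], [0.473, 0.12, 0.084])]
wrist circles None
```

```bash
sed -i 's/>=8)/>=12)/; s/^print("ref.*$//' cnt.py
sed -i '/^w,_/,$d' cnt.py; cat >> cnt.py <<'E'
w,_=arm.camera("wrist"); cur=w[60:360,80:480,::-1].copy(); ref=o[:,:400]
cv2.imwrite("pics/cur.png",np.hstack([cur,p[80:380,0:350,::-1]]))
for nm,i in(("ref",ref),("cur",cur)):
    g=cv2.medianBlur(cv2.cvtColor(i,cv2.COLOR_BGR2GRAY)[150:298,145:245],3)
    print(nm,cv2.HoughCircles(g,cv2.HOUGH_GRADIENT,1,20,param1=40,param2=14,minRadius=18,maxRadius=30), cv2.absdiff(i,ref)[200:290,155:240].mean())
E
python3 cnt.py
```

```text
side [(np.int32(264), [255.0, 361.0], [0.499, 0.226, 0.034]), (np.int32(540), [236.0, 378.0], [0.52, 0.254, 0.024]), (np.int32(265), [310.0, 406.0], [0.405, 0.251, 0.001])]
top [(np.int32(504), [187.0, 261.0], [0.473, 0.12, 0.083]), (np.int32(224), [124.0, 235.0], [0.522, 0.241, 0.038]), (np.int32(195), [136.0, 248.0], [0.499, 0.22, 0.039])]
ref [[[ 66.5  77.5  26. ]
  [ 34.5 108.5  23.6]]] 0.0
cur None 10.270980392156863
```

The side view now gives a nut-sized blob at (255,361) and a double-sized one at (236,378), and the window is empty, so all three walnuts look to be in the bowl. I'll tilt back, rising as it goes, then recount with the view clear.

```bash
python3 -m handwheel '[{"dp":[0,0,0.004],"rot":[-0.02,0.085,0],"jaw":0.04},{"dp":[0,0,0.006],"rot":[-0.02,0.085,0],"jaw":0.04},{"dp":[0,0,0.007],"rot":[-0.02,0.085,0],"jaw":0.04},{"dp":[0,0,0.007],"rot":[-0.02,0.085,0],"jaw":0.04},{"dp":[0,0,0.007],"rot":[-0.02,0.085,0],"jaw":0.04}]'
python3 -m handwheel '[{"dp":[0,0,0.007],"rot":[-0.02,0.085,0],"jaw":0.04},{"dp":[0,0,0.007],"rot":[-0.02,0.085,0],"jaw":0.04},{"dp":[0,0,0.007],"rot":[-0.02,0.085,0],"jaw":0.04},{"dp":[0,0,0.007],"rot":[-0.02,0.085,0],"jaw":0.04},{"dp":[0,0,0.005],"rot":[-0.02,0.083,0],"jaw":0.04}]'
python3 cnt.py | head -2; python3 - <<'E'
from rig import arm; import numpy as np
s=arm.read_state();print(s["t"],s["ee_pos"],np.round(s["joint_positions"],1),np.round(s["eef_rot"],4))
E
```

```text
t: 14.5
ee_pos: [0.6372, 0.2566, 0.2481]
eef_rot: [[0.884, 0.23, 0.408], [0.209, -0.973, 0.096], [0.419, 0.0, -0.908]]
ft_force: [0.8, -0.8, -2.1]
width: 0.0513
finger_force: 66.1
t: 15.0
ee_pos: [0.6375, 0.2566, 0.2812]
eef_rot: [[0.973, 0.23, -0.001], [0.23, -0.973, -0.001], [-0.001, 0.0, -1.0]]
ft_force: [0.1, -0.4, -2.9]
width: 0.0509
finger_force: 66.1
side [(np.int32(254), [255.0, 361.0], [0.499, 0.226, 0.034]), (np.int32(526), [236.0, 378.0], [0.52, 0.255, 0.026]), (np.int32(263), [310.0, 407.0], [0.405, 0.251, 0.001])]
top [(np.int32(504), [187.0, 261.0], [0.473, 0.119, 0.087]), (np.int32(375), [118.0, 238.0], [0.517, 0.254, 0.029]), (np.int32(192), [136.0, 248.0], [0.499, 0.221, 0.037])]
15.15 [0.63820725 0.25669736 0.27935507] [12.2 39.3 46.  -0.  94.6 88.9] [[ 9.733e-01  2.296e-01  2.500e-03]
 [ 2.296e-01 -9.733e-01  1.000e-04]
 [ 2.400e-03  5.000e-04 -1.000e+00]]
```

View pics/cur.png

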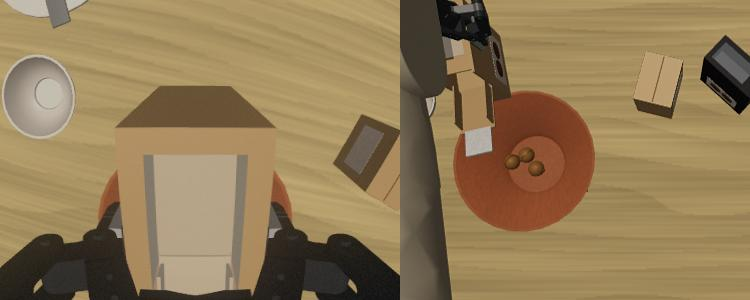

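All three walnuts lie in the bowl, at (512,161), (526,155) and (536,168), and the window is empty. I'll carry the carton back to its free original spot.

```bash
python3 -m handwheel '[{"dp":[-0.0044,-0.0137,0],"rot":[0,0,-0.0126],"jaw":0.04},{"dp":[-0.0088,-0.0273,0],"rot":[0,0,-0.0251],"jaw":0.04},{"dp":[-0.012,-0.0373,0],"rot":[0,0,-0.0344],"jaw":0.04},{"dp":[-0.012,-0.0373,0],"rot":[0,0,-0.0344],"jaw":0.04},{"dp":[-0.012,-0.0373,0],"rot":[0,0,-0.0344],"jaw":0.04}]'
python3 -m handwheel '[{"dp":[-0.012,-0.0373,0],"rot":[0,0,-0.0344],"jaw":0.04},{"dp":[-0.012,-0.0373,0],"rot":[0,0,-0.0344],"jaw":0.04},{"dp":[-0.012,-0.0373,0],"rot":[0,0,-0.0344],"jaw":0.04},{"dp":[-0.012,-0.0373,0],"rot":[0,0,-0.0344],"jaw":0.04},{"dp":[-0.012,-0.0373,0],"rot":[0,0,-0.0344],"jaw":0.04}]'
python3 -m handwheel '[{"dp":[-0.012,-0.0373,0],"rot":[0,0,-0.0344],"jaw":0.04},{"dp":[-0.012,-0.0373,0],"rot":[0,0,-0.0344],"jaw":0.04},{"dp":[-0.0088,-0.0273,0],"rot":[0,0,-0.0251],"jaw":0.04},{"dp":[-0.0044,-0.0137,0],"rot":[0,0,-0.0126],"jaw":0.04},{"dp":[0,0,0],"rot":[0,0,0],"jaw":0.04}]'
python3 -m handwheel '[{"dp":[0,0,-0.02],"rot":[0,0,0],"jaw":0.04},{"dp":[0,0,-0.04],"rot":[0,0,0],"jaw":0.04},{"dp":[0,0,-0.045],"rot":[0,0,0],"jaw":0.04},{"dp":[0,0,-0.03],"rot":[0,0,0],"jaw":0.04},{"dp":[0,0,-0.015],"rot":[0,0,0],"jaw":0.04}]'
python3 - <<'E'
from h import *
import cv2
_,d=arm.camera("side"); W=cloud("side",d); C=np.array([.491,-.198])
s=arm.read_state();print(s["t"],s["ee_pos"],s["ft_force"],np.round(s["eef_rot"],3))
# -x..side faces: vertical flat +y side of carton; lowest z and plane normal of the side face
c=np.array([.982,-.191]);e=np.array([.191,.982]);X=(W[...,:2]-C)@c;Y=(W[...,:2]-C)@e;Z=W[...,2]
m=(abs(X)<.06)&(Y>.02)&(Y<.034)&(Z>.012)&(Z<.09);P=np.c_[X[m],Y[m],Z[m]];print("side face",m.sum(),P.min(0),P.max(0))
u,sv,v=np.linalg.svd(P-P.mean(0),full_matrices=False);print("normal",v[2])
for z0 in(.08,.06,.04):
    k=abs(P[:,2]-z0)<.005; print(z0,k.sum(),P[k,0].min() if k.any() else 0,P[k,0].max() if k.any() else 0)
E
```

```text
t: 15.65
ee_pos: [0.5868, 0.1026, 0.2802]
eef_rot: [[0.996, 0.09, 0.004], [0.09, -0.996, -0.0], [0.003, 0.001, -1.0]]
ft_force: [1.1, -0.6, -3.0]
width: 0.0511
finger_force: 66.1
t: 16.15
ee_pos: [0.5268, -0.0839, 0.2802]
eef_rot: [[0.997, -0.082, 0.003], [-0.082, -0.997, -0.002], [0.004, 0.001, -1.0]]
ft_force: [1.4, -0.1, -2.0]
width: 0.0514
finger_force: 66.1
t: 16.65
ee_pos: [0.4901, -0.1993, 0.2801]
eef_rot: [[0.982, -0.189, 0.002], [-0.189, -0.982, -0.001], [0.002, 0.001, -1.0]]
ft_force: [0.1, 0.1, -2.2]
width: 0.0514
finger_force: 66.1
t: 17.15
ee_pos: [0.4901, -0.1962, 0.1276]
eef_rot: [[0.983, -0.185, -0.002], [-0.185, -0.983, 0.001], [-0.002, -0.001, -1.0]]
ft_force: [0.4, -0.2, -3.3]
width: 0.0515
finger_force: 65.9
17.2 [ 0.48965784 -0.19595781  0.12635345] [-0.92483903 -0.30412194 -5.04147915] [[ 0.983 -0.185 -0.004]
 [-0.185 -0.983  0.003]
 [-0.004 -0.002 -1.   ]]
side face 1068 [-0.05211841  0.02025598  0.02978963] [0.04904396 0.03151946 0.08996194]
normal [ 0.0096371  -0.99994564  0.00397982]
0.08 187 -0.052118409263986275 0.048488807531269246
0.06 177 -0.051725306928514424 0.049043955482239304
0.04 168 -0.051477287817326044 0.04818147712628477
```

The carton hangs upright and unslipped, about 3 cm up. I'll set it down gently.

```bash
python3 -m handwheel '[{"dp":[0,0,-0.01],"rot":[0,0,0],"jaw":0.04},{"dp":[0,0,-0.01],"rot":[0,0,0],"jaw":0.04},{"dp":[0,0,-0.007],"rot":[0,0,0],"jaw":0.04},{"dp":[0,0,-0.003],"rot":[0,0,0],"jaw":0.04},{"dp":[0,0,0],"rot":[0,0,0],"jaw":0.04}]'
python3 -m handwheel '[{"dp":[0,0,-0.001],"rot":[0,0,0],"jaw":0.04},{"dp":[0,0,-0.001],"rot":[0,0,0],"jaw":0.04},{"dp":[0,0,0],"rot":[0,0,0],"jaw":0.04},{"dp":[0,0,0],"rot":[0,0,0],"jaw":0.04},{"dp":[0,0,0],"rot":[0,0,0],"jaw":0.04}]'
```

```text
t: 17.7
ee_pos: [0.4908, -0.1984, 0.1002]
eef_rot: [[0.982, -0.186, 0.0], [-0.186, -0.982, -0.0], [0.0, 0.0, -1.0]]
ft_force: [-0.3, -0.1, -2.6]
width: 0.0516
finger_force: 66.1
t: 18.2
ee_pos: [0.4909, -0.1984, 0.0984]
eef_rot: [[0.982, -0.186, 0.0], [-0.186, -0.982, -0.001], [0.0, 0.001, -1.0]]
ft_force: [-1.1, -0.1, -2.8]
width: 0.0514
finger_force: 66.1
```

```bash
python3 -m handwheel '[{"dp":[0,0,-0.001],"rot":[0,0,0],"jaw":0.04},{"dp":[0,0,0],"rot":[0,0,0],"jaw":0.04},{"dp":[0,0,0],"rot":[0,0,0],"jaw":0.04},{"dp":[0,0,0],"rot":[0,0,0],"jaw":0.04},{"dp":[0,0,0],"rot":[0,0,0],"jaw":0.04}]'
python3 -m handwheel '[{"dp":[0,0,-0.001],"rot":[0,0,0],"jaw":0.04},{"dp":[0,0,0],"rot":[0,0,0],"jaw":0.04},{"dp":[0,0,0],"rot":[0,0,0],"jaw":0.04},{"dp":[0,0,0],"rot":[0,0,0],"jaw":0.04},{"dp":[0,0,0],"rot":[0,0,0],"jaw":0.04}]'
```

```text
t: 18.7
ee_pos: [0.4908, -0.1984, 0.0973]
eef_rot: [[0.982, -0.186, 0.0], [-0.186, -0.982, -0.001], [0.0, 0.0, -1.0]]
ft_force: [0.5, -0.0, -2.7]
width: 0.0513
finger_force: 66.1
t: 19.2
ee_pos: [0.4909, -0.1985, 0.0968]
eef_rot: [[0.982, -0.186, 0.001], [-0.186, -0.982, -0.001], [0.001, 0.001, -1.0]]
ft_force: [-2.2, 1.6, 4.7]
width: 0.0512
finger_force: 66.8
```

The table carries it now, with force +4.7 N. I'll open and rise straight up.

```bash
python3 -m handwheel '[{"dp":[0,0,0],"rot":[0,0,0],"jaw":0.056},{"dp":[0,0,0],"rot":[0,0,0],"jaw":0.065},{"dp":[0,0,0],"rot":[0,0,0],"jaw":0.075},{"dp":[0,0,0],"rot":[0,0,0],"jaw":0.085},{"dp":[0,0,0],"rot":[0,0,0],"jaw":0.085}]'
python3 -m handwheel '[{"dp":[0,0,0.01],"rot":[0,0,0],"jaw":0.085},{"dp":[0,0,0.025],"rot":[0,0,0],"jaw":0.085},{"dp":[0,0,0.035],"rot":[0,0,0],"jaw":0.085},{"dp":[0,0,0.04],"rot":[0,0,0],"jaw":0.085},{"dp":[0,0,0.04],"rot":[0,0,0],"jaw":0.085}]'
python3 -m handwheel '[{"dp":[0,0,0],"rot":[0,0,0],"jaw":0.085},{"dp":[0,0,0],"rot":[0,0,0],"jaw":0.085},{"dp":[0,0,0],"rot":[0,0,0],"jaw":0.085},{"dp":[0,0,0],"rot":[0,0,0],"jaw":0.085},{"dp":[0,0,0],"rot":[0,0,0],"jaw":0.085}]'
python3 look.py; python3 cnt.py | head -2
```

```text
t: 19.7
ee_pos: [0.4908, -0.1985, 0.0962]
eef_rot: [[0.982, -0.187, 0.0], [-0.187, -0.982, -0.001], [0.0, 0.0, -1.0]]
ft_force: [0.7, 0.1, 0.0]
width: 0.0847
finger_force: 0.0
t: 20.2
ee_pos: [0.4906, -0.1983, 0.2487]
eef_rot: [[0.982, -0.187, 0.001], [-0.187, -0.982, -0.001], [0.001, 0.001, -1.0]]
ft_force: [1.2, -1.0, 0.5]
width: 0.085
finger_force: 0.0
t: 20.7
ee_pos: [0.4906, -0.1983, 0.2455]
eef_rot: [[0.982, -0.187, -0.001], [-0.187, -0.982, 0.0], [-0.001, -0.0, -1.0]]
ft_force: [0.4, 0.1, -0.7]
width: 0.0848
finger_force: 0.0
tab-ish 233
x -0.14306312336195684 -0.10804214461146784 z 0.08629587031873132 0.099547533090375 theta 1.2775182994492011 r max 0.09980192962830958
top 1067 ((0.4917149543762207, -0.1984313428401947), (0.05642593279480934, 0.10054732114076614), 79.36275482177734)
20.75 [ 0.49067152 -0.19834887  0.24567744] [ 0.09062389 -0.30550394  0.5336584 ]
side [(np.int32(247), [255.0, 361.0], [0.5, 0.227, 0.035]), (np.int32(521), [236.0, 378.0], [0.52, 0.254, 0.023]), (np.int32(265), [310.0, 406.0], [0.405, 0.25, -0.002])]
top [(np.int32(496), [187.0, 262.0], [0.473, 0.12, 0.084]), (np.int32(375), [118.0, 238.0], [0.519, 0.255, 0.026]), (np.int32(193), [136.0, 248.0], [0.499, 0.221, 0.038])]
```

The carton stands upright with its top at z = 0.14 m, the spout is out at 1.28 rad, all three walnuts are in the bowl, and the arm is clear. Handing in.

```bash
python3 -c "
from rig import arm
print(arm.sign_off())"
```

```text
the job is handed in; nothing more can be done
None
```

The job is handed in at about 21 s: the spout is pulled out, all three walnuts are in the big brown bowl, and the empty carton stands upright on the table, released, with the arm clear of everything.

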